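# Vent the warm roll bin with its lever

## Robot

A 6-joint arm with a two-finger parallel gripper is mounted at the origin on the work surface. World frame = base frame: x ahead of the robot, y to its left, z up, the work surface at z = 0. Lengths are in mm, angles in degrees, forces in N, time in s.
With the tool pointing down it reaches from about 350 to 850 mm from the base axis. Payload 8.1 kg.
Tool frame: the origin (TCP) lies midway between the tips of the shut fingers; the grasp point (between the pads) lies hold_point_z behind it (hold_point_z is the distance from the TCP to the grasp point, in mm); z points along the fingers, x is the direction in which the jaws open and shut, and the axes are right-handed (so a half turn about z gives the same grasp; the last joint's range is limited). The gripper opens to 85 mm and grips with 20 to 120 N. Pads are 22 mm wide; open, the fingers measure 114 mm over their backs; the gripper's body (76 mm by 85 mm) begins 54 mm behind the grasp point. The pads swing forward as they close: fully open they stand 13 mm farther back than shut.
Start: joints at [66.497, 7.471, 85.268, -0, 87.261, -4.893], TCP at [191.45, 568.641, 231.292] pointing down, gripper open.
Joint ranges: [-169.43, 169.43], [-51.17, 129.36], [1.28, 143.12], [-76.62, 256.62], [0, 156.53], [-152.29, 152.29]. Speed limits (degrees/s): [136.94, 136.94, 159.86, 180, 180, 180].

## Interface

Orientations are given as [roll, pitch, yaw] about the fixed x, y, z axes, in that order (R = Rz(yaw) Ry(pitch) Rx(roll)).
In Python, from bench import * gives the robot as it stands.
- The arm moves only by the shell command python3 -m pendant 'ROWS' [OPENING] [FORCE]. ROWS is JSON, a list that holds one entry, the list of rows, each a list of 4 numbers: the shift along the tool's x, y, z normalised to -1 to 1, where 1 is 0.02 m, then the turn about the tool's z normalised to -1 to 1, where 1 is 0.08 rad. A call has exactly 10 rows; each row shifts and turns the pose as measured when the row begins, along the tool's axes as they then stand; what a row does not reach is not made up. A row lasts 1/12 s, in which the tool goes at most 41.7 mm and 7.16 degrees, less where a joint would pass 70% of its speed; a pose out of reach is approached as far as the arm can. A call with a number of a shift or a turn outside -1 to 1 is refused whole. A call with a gripper value outside its range is refused whole. OPENING is the gripper's target within -1 to 1 (fully open at 1, half-way at 0, shut at -1), set as the call begins (- or left out, the last holds). The fingers move at their own pace and stop on an object; FORCE is the grip in N (left out, the last holds). Time passes only in rows, so rows that do not move let the fingers close, or fill a call up. It gives the time, the measured TCP pose, the force and the opening at its end, in the units of the state.
- sense(): the state, without advancing time (a new reading comes with each control period).
- snapshot(name): name is "side" or "top"; returns the picture (384x512x3 uint8, red, green, blue); there is no depth.
- calibration(name): a dict with "mtx" (3x3 intrinsics, pixels), "D" ([k1, k2, p1, p2, k3] as OpenCV has them; the pictures are not rectified), "world_to_cam" (4x4, takes a point from world to camera coordinates). Camera axes: x right, y down, z forward; pixel columns grow to the right and rows downward; lengths in mm; the calibration is good to about 2 mm. A picture is of the moment at which its call begins. calibration takes no time and is no camera call.
- hand_in(): hands the job in, once; it reports no verdict.
The state is a dict: "time": time; "joint_pos": joint angles; "qd": joint speeds; "joint_efforts": joint torques, N m; "tool_pos": TCP position; "tcp_rot": TCP orientation; "ft_force": force on the tool from outside, world axes, zero at the start; "wrist_torque": the same for the moment, N m; "finger_gap": finger opening in mm.
Only numpy, scipy, OpenCV 4.12 (cv2) and the standard library are available. Lean on these libraries where they do the work, as an engineer would, in place of code of your own. Each camera call takes 0.05 s, during which the arm holds its last target.

## Task

Let the steam out of the bread bin with the red lever: press its red pad down from above with the fingertips until the lid stands wide open, keep it open for two seconds, then ease the pad back up so that the lid closes fully and softly, without slamming, and move clear. Only press the pad: do not grip or lift anything, do not push the lid itself, and leave the blue bin shut and the shaker, scraper and tub where they are.

Things in the scene. Friction and masses are not known exactly. Their poses are not given: they have to be found in the camera images.
- red_bin: open aluminium bread bin with a red lever pad and red lid edge, fixed to the table, 220 (x) x 180 (y) mm, rim 166 mm high; origin: centre of its underside; its x points from the front wall (robot side) to the rear, its y to its left. The lever runs along its +y side wall and its pad sticks out in front, its centre 76 mm before the front wall. The bins may swap places.
- red_pad_top (a point): centre of the red pad's top face, where to press: a red plate 42 mm along the lever, 48 mm across, 12 mm thick, sloping 0.27 rad at rest (front edge higher) and turning with the lever to slope 0.27 rad the other way; at rest this point is 186 mm ahead of (-x), 105 mm left of (+y) and 159 mm above the red bin's origin; free space beneath it
- red_lever_pivot (a point): pivot of the red lever, a horizontal axis along the bin's y, 105 mm above the table; the pad's top centre swings about it on a radius of 156 mm
- red_lever (a joint): turn of the red lever, rad: 0 at rest (pad up), grows as the pad is pressed down, stop at 0.54 (pad's top centre then 76 mm above the table, 83 mm lower than at rest and 7 mm nearer the robot). About 3 to 8 N on the pad moves it; the lid's weight swings it back to 0 if it is let go, and let go high up the lid slams. The lid shutting at over 2 rad/s (lever 1.1 rad/s, pad rising at 170 mm/s) is a slam; under 1 rad/s (pad rising at under 80 mm/s) is soft
- red_lid_edge (a point): middle of the front edge of the lid of the red bin, clear panel in an aluminium frame, red front edge, 222 x 188 x 10 mm, hinged on the rear rim, its front edge rises; a rod links it to the lever, it opens 1.8 times the lever angle, 0.97 rad at the stop; wide open means the lever at or near its stop (at least 0.45 rad); hinge axis 108 mm behind the bin's centre and 172 mm above the table; this point is 172 mm above the table when shut and 355 mm at the stop. Not to be touched
- blue_bin: open aluminium bread bin with a blue lever pad and blue lid edge, fixed to the table, 220 (x) x 180 (y) mm, rim 166 mm high; origin: centre of its underside; its x points from the front wall (robot side) to the rear, its y to its left. The lever runs along its +y side wall and its pad sticks out in front, its centre 76 mm before the front wall. Same build as the red one, to be left shut.
- blue_lever (a joint): turn of the blue lever, rad: 0 at rest with its lid shut, as for the red one
- shaker: steel shaker, 56 mm across, 94 mm high, standing loose; origin at the centre of its underside
- scraper: dough scraper, 98 x 120 mm over all, steel blade 4 mm thick with a wooden grip 17 mm thick, lying flat and loose; origin at its middle on the table
- tub: white ceramic cup, 76 mm across, 70 mm high, loose; origin at the centre of its underside
Not all that is in view belongs to the job. Of the things like the scraper, leave any that is black or orange; of the rest the larger one is meant.

How it is judged (in metres and radians):
On the way:
1. the red bin's lid is held wide open, its front edge over 0.33 m above the table (0.8 rad open), for 1.5 s (height (world z) of red_lid_edge above 0.33 m), for 1.5 s.
At the end, for the whole second after the job is handed in: the red bin's lid is shut (front edge within 9 mm of its shut height) and at rest with its lever back up (within 0.025 rad), the blue lever is up and so its lid shut, and shaker, scraper and tub stand within 20 mm of where they started, upright (height (world z) of red_lid_edge below 0.181 m and value of joint each of red_lever, blue_lever below 0.025 rad and velocity of joint red_lever between -0.06 and 0.06 rad/s and distance of each of shaker, scraper, tub from where it was at the start of the episode below 0.02 m and angle between each of shaker, tub, scraper's own z axis and vertical below 0.1 rad); the robot touches nothing.
It fails at once if the red lid slams: it closes faster than 2 rad/s in its last 0.2 rad (lever: 1.1 rad/s in its last 0.11 rad) (value of joint red_lever below 0.11 rad and velocity of joint red_lever below -1.1 rad/s).
It fails at once if the robot pushes the red lid itself (over 1.5 N) (contact force between any of the fingers, the arm and red_lid above 1.5 N).
It fails at once if the blue bin is opened (lever pressed over 0.055 rad) (value of joint blue_lever above 0.055 rad).
It fails at once if the shaker, scraper or tub is shifted by more than 20 mm, lifted or carried (distance of any of shaker, scraper, tub from where it was at the start of the episode above 0.02 m).
It also fails if it takes over 43 s, if anything falls off the work surface, if the arm or the gripper's body presses on something with over 40 N, if the wrist force passes 120 N, or if a joint passes its speed limit or range.

## Working session

There is one attempt and no reset: what is moved stays moved. The work goes in short steps, Python scripts to look and compute and a shell command to move; the robot and the scene stay as the last step left them, time stands still between calls to the robot, and variables do not carry over. Pictures are saved under pics/ and viewed, and the job is handed in when it is done.

```bash
mkdir -p pics; ls
python3 - <<'E'
from bench import *
import cv2
s=sense()
print({k:s[k] for k in ('time','tool_pos','tcp_rot','ft_force','finger_gap')})
for n in ('top','side'):
    im=snapshot(n); cv2.imwrite(f'pics/{n}0.png',im[:,:,::-1])
    c=calibration(n); print(n,c)
E
```

```text
pics
{'time': 0.0, 'tool_pos': array([191.21505092, 568.10779497, 230.23412931]), 'tcp_rot': array([-1.79991660e+02,  1.07875203e-01,  7.13904807e+01]), 'ft_force': array([-0.17792164, -0.35583973,  0.89379356]), 'finger_gap': 85.58050427524805}
top {'mtx': array([[412.0568191 ,   0.        , 256.68573685],
       [  0.        , 412.0568191 , 190.45575908],
       [  0.        ,   0.        ,   1.        ]]), 'D': array([-0.06917661,  0.        ,  0.        ,  0.        ,  0.        ]), 'world_to_cam': array([[ 6.89856509e-03, -9.99934110e-01,  9.17529645e-03,
         1.42962372e+01],
       [-9.80464560e-01, -8.56739282e-03, -1.96509152e-01,
         4.64806344e+02],
       [ 1.96574813e-01, -7.64042181e-03, -9.80459059e-01,
         1.48107122e+03],
       [ 0.00000000e+00,  0.00000000e+00,  0.00000000e+00,
         1.00000000e+00]])}
side {'mtx': array([[489.22052882,   0.        , 255.74166011],
       [  0.        , 489.22052882, 192.20296275],
       [  0.        ,   0.        ,   1.        ]]), 'D': array([0.06511729, 0.        , 0.        , 0.        , 0.        ]), 'world_to_cam': array([[ 7.68549901e-01, -6.39786454e-01, -2.08395486e-03,
        -3.26812587e+02],
       [-3.14878753e-01, -3.75411799e-01, -8.71732386e-01,
         2.58909491e+02],
       [ 5.56940230e-01,  6.70626032e-01, -4.89977862e-01,
         1.24034256e+03],
       [ 0.00000000e+00,  0.00000000e+00,  0.00000000e+00,
         1.00000000e+00]])}
```

View pics/top0.png

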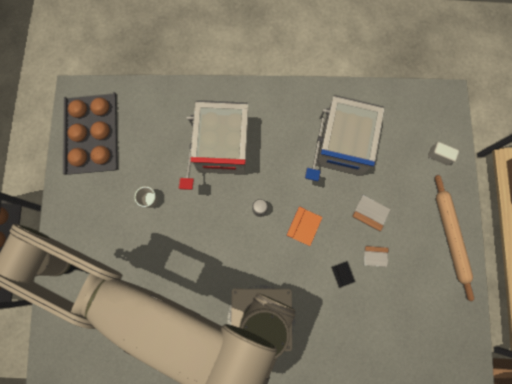

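View pics/side0.png

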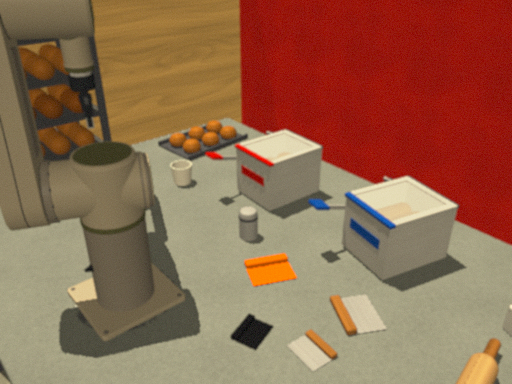

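The top view shows the red pad at about (186,184), the red lid edge from (192,161) to (246,164), the tub at (145,197) and the shaker at (260,207). In the side view the pad is at about (214,155). Next I'll measure the pad and the bin's yaw.

```bash
cat > h.py <<'E'
import numpy as np, cv2
from bench import *
def ray(n,px):
    c=calibration(n); T=c['world_to_cam']
    u=cv2.undistortPoints(np.array([[px]],float),c['mtx'],c['D'])[0,0]
    R=T[:3,:3]; o=-R.T@T[:3,3]; d=R.T@np.array([u[0],u[1],1]); return o,d/np.linalg.norm(d)
def onz(n,px,z):
    o,d=ray(n,px); return o+d*(z-o[2])/d[2]
def tri(p,q):
    o,d=ray('top',p); a,b=ray('side',q)
    M=np.array([d,-b]).T; t=np.linalg.lstsq(M,a-o,rcond=None)[0]
    P=o+d*t[0];Q=a+b*t[1]; return (P+Q)/2,np.linalg.norm(P-Q)
def red(im):
    h=cv2.cvtColor(im,cv2.COLOR_RGB2HSV)
    m=(((h[...,0]<6)|(h[...,0]>174))&(h[...,1]>170)&(h[...,2]>70)).astype(np.uint8)
    n,l,st,ce=cv2.connectedComponentsWithStats(m)
    return [(st[i],ce[i],l==i) for i in range(1,n) if st[i][4]>12]
E
python3 - <<'E'
from h import *
im={n:cv2.imread(f'pics/{n}0.png')[:,:,::-1].copy() for n in('top','side')}
for n in im:
    for s,c,m in red(im[n]):
        print(n,s,c.round(1))
        if n=='top':
            print(' minrect',cv2.minAreaRect(np.argwhere(m)[:,::-1].astype(np.float32)))
t=[c for s,c,m in red(im['top']) if abs(c[0]-186)<8 and abs(c[1]-184)<8][0]
q=[c for s,c,m in red(im['side']) if abs(c[0]-214)<12 and abs(c[1]-155)<8][0]
print('pad tri',tri(t,q),'pad on z159',onz('top',t,157))
a,b=[onz('top',p,172) for p in((192,161.5),(246,165))]
print('edge',a,b,np.linalg.norm(a-b),np.degrees(np.arctan2(b[1]-a[1],b[0]-a[0]))+90)
print('tub',onz('top',(145.5,197),70),'shaker',onz('top',(260,206.5),94))
big=[cv2.resize(im['top'][90:220,120:270],None,fx=4,fy=4),cv2.resize(im['side'][120:220,160:330],None,fx=4,fy=4)]
for i,b in enumerate(big): cv2.imwrite(f'pics/c{i}.png',b[:,:,::-1])
E
```

```text
top [192 158  53   6 201] [217.9 160.5]
 minrect ((217.9739990234375, 160.54638671875), (52.131404876708984, 3.7576470375061035), 2.726310968399048)
top [180 179  13  10 115] [185.9 183.4]
 minrect ((186.0, 183.5), (9.0, 12.0), 90.0)
side [  240     0   272   244 47639] [391.7  91.2]
side [236 144  37  22 161] [254.  155.1]
side [205 151  17   8  88] [213.  154.8]
side [242 166  21  19 148] [252.2 175.1]
pad tri (array([464.37318016, 263.30579644, 156.24335707]), np.float64(1.7605802923530476)) pad on z159 [464.97307886 262.73246527 157.        ]
edge [539.21294247 242.44570428 172.        ] [528.34149336  56.25137546 172.        ] 186.51143795808704 -3.3415720358302963
tub [432.01336421 423.17820811  70.        ] shaker [396.91384664   6.09748732  94.        ]
```

View pics/c0.png

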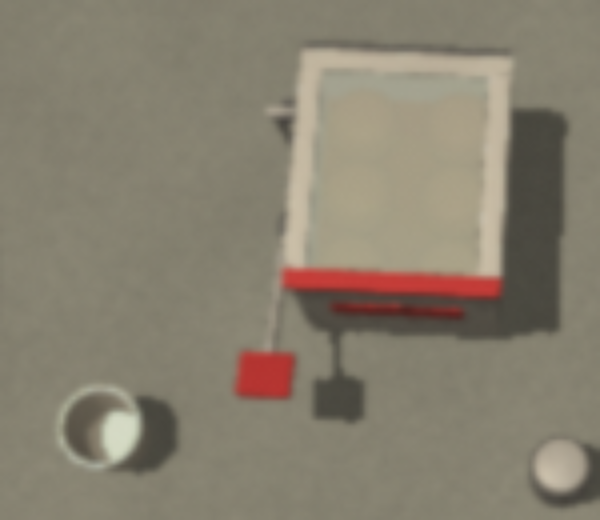

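View pics/c1.png

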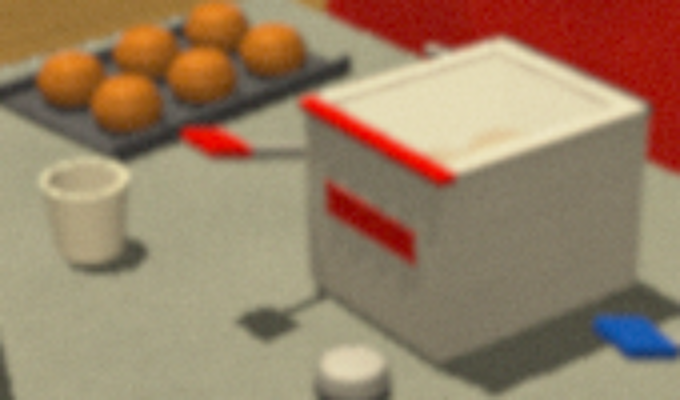

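The triangulated pad centre is (464,263,156), with a ray gap of 1.8 mm and an expected height of 159. The lid edge measures 186 mm against 188 given. The bin's yaw is about -3.3°, and the pad position predicted from the lid edge agrees to about 5 mm. I'll shut the fingers and move above the pad, staying at z≈230.

```bash
python3 -m pendant '[[[-0.55,0.95,0,0],[-0.55,0.95,0,0],[-0.55,0.95,0,0],[-0.55,0.95,0,0],[-0.55,0.95,0,0],[-0.55,0.95,0,0],[-0.55,0.95,0,0],[-0.55,0.95,0,0],[-0.55,0.95,0,0],[-0.55,0.95,0,0]]]' -1 40
```

```text
time: 0.93
tool_pos: [336.6, 396.7, 224.2]
tcp_rot: [-179.7, 0.6, 71.8]
ft_force: [0.2, 0.7, -0.0]
finger_gap: -0.0
```

```bash
python3 -m pendant '[[[-0.5,0.73,-0.1,-0.33],[-0.5,0.73,-0.1,-0.33],[-0.5,0.73,0,-0.33],[-0.5,0.73,0,-0.33],[-0.5,0.73,0,-0.33],[-0.5,0.73,0,-0.33],[-0.5,0.73,0,-0.33],[-0.5,0.7,0,-0.33],[-0.5,0.6,0,-0.33],[-0.3,0.4,0,-0.33]]]'
```

```text
time: 1.77
tool_pos: [454.5, 264.7, 223.8]
tcp_rot: [-179.2, 0.9, 87.5]
ft_force: [0.8, 0.2, -0.2]
finger_gap: -0.3
```

Run:
```python
from h import *
s=sense(); print(s['time'],s['tool_pos'],s['tcp_rot'],s['ft_force'])
p=s['tool_pos']; R=np.radians(s['tcp_rot'])
y=R[2]; d=np.array([460,262])-p[:2]
print('tool dx,dy rows units',(d@[np.cos(y),np.sin(y)])/20,(d@[np.sin(y),-np.cos(y)])/20)
for n in('top','side'): cv2.imwrite(f'pics/{n}1.png',snapshot(n)[:,:,::-1])
```

```text
1.7667 [454.49654667 264.66779441 223.75043888] [-179.20952652    0.85898841   87.47121051] [ 0.82555095  0.23308473 -0.16349713]
tool dx,dy rows units -0.12111882614041367 0.28079003534446156
```

View pics/side1.png

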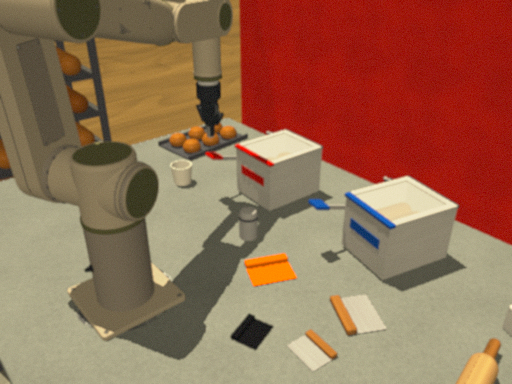

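View pics/top1.png

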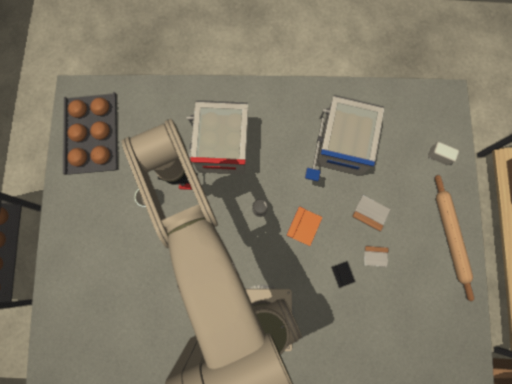

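The side view shows the closed fingertips at about (212,133), directly above the red pad at (213,155). The bins, tub and shaker have not moved. Now I'll correct the offset and descend to just above the pad.

```bash
python3 -m pendant '[[[-0.06,0.14,0.2,0],[-0.06,0.14,0.35,0],[0,0,0.45,0],[0,0,0.45,0],[0,0,0.4,0],[0,0,0.3,0],[0,0,0.2,0],[0,0,0.1,0],[0,0,0,0],[0,0,0,0]]]'
```

```text
time: 2.7
tool_pos: [455.2, 263.2, 166.2]
tcp_rot: [-178.9, 0.9, 87.3]
ft_force: [0.1, 0.4, -0.1]
finger_gap: 0.3
```

```bash
python3 -m pendant '[[[0,0.1,0.15,0],[0,0.05,0.2,0],[0,0,0.2,0],[0,0,0.2,0],[0,0,0.2,0],[0,0,0.2,0],[0,0,0.2,0],[0,0,0.2,0],[0,0,0.2,0],[0,0,0.2,0]]]'
```

```text
time: 3.53
tool_pos: [462.5, 265.6, 137.3]
tcp_rot: [-179.5, 0.5, 87.3]
ft_force: [-4.4, -1.4, 7.1]
finger_gap: 0.1
```

```bash
python3 -m pendant '[[[0,-0.1,0.2,0],[0,-0.1,0.25,0],[0,-0.05,0.25,0],[0,0,0.25,0],[0,0,0.25,0],[0,0,0.25,0],[0,0,0.25,0],[0,0,0.2,0],[0,0,0.1,0],[0,0,0,0]]]'
```

```text
time: 4.37
tool_pos: [461.3, 266.1, 104.4]
tcp_rot: [-179.9, 0.3, 87.3]
ft_force: [-2.0, -0.6, 4.7]
finger_gap: -0.2
```

```bash
python3 -m pendant '[[[-0.05,-0.05,0.2,0],[-0.05,-0.05,0.2,0],[0,0,0.2,0],[0,0,0.2,0],[0,0,0.15,0],[0,0,0.15,0],[0,0,0.1,0],[0,0,0.05,0],[0,0,0,0],[0,0,0,0]]]'
```

```text
time: 5.2
tool_pos: [463.0, 266.1, 82.6]
tcp_rot: [179.6, 0.0, 87.3]
ft_force: [-1.4, -0.8, 3.9]
finger_gap: -0.2
```

Run:
```python
from h import *
s=sense(); print(s['time'],s['tool_pos'],s['ft_force'])
im=snapshot('side'); cv2.imwrite('pics/side2.png',im[:,:,::-1])
for st,c,m in red(im): print(st,c.round(1))
```

```text
5.2 [463.03475231 266.11649102  82.64710363] [-1.44021045 -0.78486522  3.90529692]
[  240     0   272   245 46494] [394.3  90.5]
[273 121  11  14  97] [277.  128.5]
[242 166  21  19 144] [251.9 175. ]
[206 175  16   8  74] [213.4 178.1]
```

View pics/side2.png

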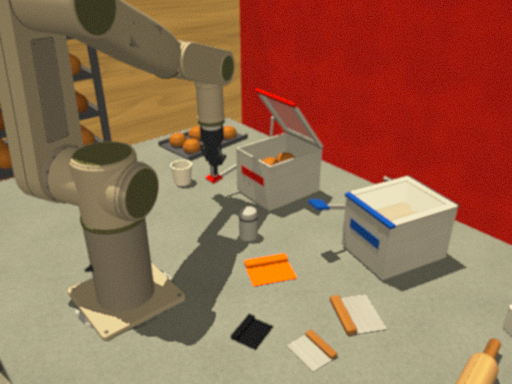

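Run:
```python
from h import *
bx=np.array([.998,-.058,0]); by=np.array([.058,.998,0]); P0=np.array([535,149.5,172.])
for px in((277,97),(277,98.5),(277,100)):
    o,d=ray('side',px); p=o+d*(((P0-o)@by)/(d@by)); h=P0+222*bx
    v=p-h; print(p.round(1),np.hypot(v@bx,v[2]).round(1),np.arctan2(v[2],-(v@bx)).round(3))
```

```text
[631.6 143.9 345.2] 213.7 0.945
[631.8 143.9 340.4] 209.7 0.932
[631.9 143.9 335.6] 205.8 0.919
```

The lid stands at about 0.93 rad. Its front edge comes out at 340–350 mm, clear of the 330 mm threshold, with 4 N on the pad and the stop not yet reached. I'll hold there with a slight press.

```bash
python3 -m pendant '[[[0,-0.03,0.1,0],[0,-0.03,0.05,0],[0,0,0.02,0],[0,0,0.02,0],[0,0,0,0],[0,0,0,0],[0,0,0,0],[0,0,0,0],[0,0,0,0],[0,0,0,0]]]'
```

```text
time: 6.08
tool_pos: [463.3, 266.2, 79.5]
tcp_rot: [179.4, -0.0, 87.3]
ft_force: [-0.2, -1.4, 3.3]
finger_gap: -0.2
```

```bash
python3 -m pendant '[[[0,0,0,0],[0,0,0,0],[0,0,0,0],[0,0,0,0],[0,0,0,0],[0,0,0,0],[0,0,0,0],[0,0,0,0],[0,0,0,0],[0,0,0,0]]]'
```

```text
time: 6.92
tool_pos: [463.3, 266.2, 79.5]
tcp_rot: [179.4, -0.0, 87.3]
ft_force: [1.1, -1.0, 3.0]
finger_gap: -0.0
```

```bash
python3 -m pendant '[[[0,0,0,0],[0,0,0,0],[0,0,0,0],[0,0,0,0],[0,0,0,0],[0,0,0,0],[0,0,0,0],[0,0,0,0],[0,0,0,0],[0,0,0,0]]]'
```

```text
time: 7.75
tool_pos: [463.3, 266.2, 79.5]
tcp_rot: [179.4, -0.0, 87.3]
ft_force: [-0.3, -1.7, 3.8]
finger_gap: -0.0
```

Held for over 2.5 s. Now I'll ease the pad up slowly, at about 30 mm/s.

```bash
python3 -m pendant '[[[0,-0.05,-0.08,0],[0,-0.05,-0.12,0],[0,-0.05,-0.15,0],[0,-0.05,-0.15,0],[0,0,-0.15,0],[0,0,-0.15,0],[0,0,-0.15,0],[0,0,-0.15,0],[0,0,-0.15,0],[0,0,-0.15,0]]]'
```

```text
time: 8.58
tool_pos: [458.9, 266.6, 110.9]
tcp_rot: [179.4, -0.0, 87.3]
ft_force: [-0.1, -0.6, 5.0]
finger_gap: -0.2
```

```bash
python3 -m pendant '[[[0,0,-0.13,0],[0,0,-0.13,0],[0,0,-0.13,0],[0,0,-0.13,0],[0,0,-0.13,0],[0,0,-0.13,0],[0,0,-0.12,0],[0,0,-0.1,0],[0,0,-0.1,0],[0,0,-0.08,0]]]'
```

```text
time: 9.42
tool_pos: [462.2, 266.6, 139.5]
tcp_rot: [178.9, -0.1, 87.2]
ft_force: [3.8, -1.3, 3.2]
finger_gap: -0.1
```

```bash
python3 -m pendant '[[[0,0,-0.08,0],[0,0,-0.08,0],[0,0,-0.08,0],[0,0,-0.08,0],[0,0,-0.08,0],[0,0,-0.08,0],[0,0,-0.08,0],[0,0,-0.06,0],[0,0,-0.06,0],[0,0,-0.06,0]]]'
```

```text
time: 10.25
tool_pos: [463.0, 267.2, 156.5]
tcp_rot: [178.8, -0.2, 87.2]
ft_force: [5.0, -0.3, 2.7]
finger_gap: -0.2
```

```bash
python3 -m pendant '[[[0,0,-0.05,0],[0,0,-0.05,0],[0,0,-0.05,0],[0,0,-0.05,0],[0,0,-0.05,0],[0,0,-0.05,0],[0,0,-0.05,0],[0,0,-0.05,0],[0,0,-0.05,0],[0,0,-0.05,0]]]'
```

```text
time: 11.08
tool_pos: [458.4, 266.8, 163.9]
tcp_rot: [179.4, -0.1, 87.3]
ft_force: [-0.2, 0.2, -0.1]
finger_gap: -0.6
```

The force has gone to zero at z≈164, so the pad is back at rest. Now I'll move clear, straight up.

```bash
python3 -m pendant '[[[0,0,-0.1,0],[0,0,-0.3,0],[0,0,-0.4,0],[0,-0.1,-0.5,0],[0,-0.3,-0.5,0],[0,-0.5,-0.5,0],[0,-0.5,-0.4,0],[0,-0.4,-0.2,0],[0,-0.2,0,0],[0,0,0,0]]]'
```

```text
time: 11.92
tool_pos: [413.6, 269.0, 229.6]
tcp_rot: [179.4, -0.1, 87.3]
ft_force: [0.5, 0.3, 0.1]
finger_gap: 0.2
```

```bash
python3 -m pendant '[[[0,-0.3,-0.2,0],[0,-0.6,-0.2,0],[0,-0.7,-0.2,0],[0,-0.7,0,0],[0,-0.7,0,0],[0,-0.5,0,0],[0,-0.3,0,0],[0,0,0,0],[0,0,0,0],[0,0,0,0]]]'
```

```text
time: 12.75
tool_pos: [333.0, 271.9, 240.3]
tcp_rot: [179.5, -0.0, 87.2]
ft_force: [0.3, -0.4, 0.9]
finger_gap: -0.3
```

Run:
```python
from h import *
s=sense(); print(s['time'],s['tool_pos'],s['ft_force'],np.abs(s['qd']).max())
im={n:snapshot(n) for n in('top','side')}
for n in im:
    cv2.imwrite(f'pics/{n}3.png',im[n][:,:,::-1])
    for st,c,m in red(im[n]): print(n,st,c.round(1))
    a=cv2.imread(f'pics/{n}0.png')[:,:,::-1]
    d=(cv2.absdiff(a,im[n]).max(2)>50).astype(np.uint8)
    k,l,stt,ce=cv2.connectedComponentsWithStats(d)
    print(n,[tuple(x) for x in stt[1:] if x[4]>15])
```

```text
12.75 [332.98908026 271.90794113 240.32177206] [ 0.32342002 -0.40463654  0.86417955] 0.28942956442307693
top [192 158  53   6 201] [217.9 160.5]
top [180 179  13  10 114] [186.  183.4]
top [(np.int32(166), np.int32(172), np.int32(44), np.int32(73), np.int32(118)), (np.int32(149), np.int32(186), np.int32(16), np.int32(22), np.int32(191)), (np.int32(136), np.int32(189), np.int32(15), np.int32(16), np.int32(129)), (np.int32(147), np.int32(194), np.int32(7), np.int32(11), np.int32(61)), (np.int32(201), np.int32(199), np.int32(108), np.int32(92), np.int32(2781)), (np.int32(132), np.int32(206), np.int32(51), np.int32(36), np.int32(476)), (np.int32(0), np.int32(225), np.int32(39), np.int32(78), np.int32(1588)), (np.int32(115), np.int32(227), np.int32(53), np.int32(61), np.int32(775)), (np.int32(38), np.int32(233), np.int32(229), np.int32(113), np.int32(1837)), (np.int32(152), np.int32(234), np.int32(70), np.int32(38), np.int32(723)), (np.int32(36), np.int32(251), np.int32(11), np.int32(24), np.int32(111)), (np.int32(39), np.int32(254), np.int32(44), np.int32(21), np.int32(426)), (np.int32(1
[... 3120 characters left out ...]
80), np.int32(47), np.int32(1432)), (np.int32(147), np.int32(198), np.int32(26), np.int32(85), np.int32(1217)), (np.int32(145), np.int32(209), np.int32(5), np.int32(6), np.int32(20)), (np.int32(174), np.int32(210), np.int32(68), np.int32(104), np.int32(2939)), (np.int32(65), np.int32(278), np.int32(32), np.int32(31), np.int32(498)), (np.int32(59), np.int32(315), np.int32(4), np.int32(19), np.int32(38)), (np.int32(189), np.int32(319), np.int32(11), np.int32(17), np.int32(99)), (np.int32(120), np.int32(322), np.int32(8), np.int32(7), np.int32(43)), (np.int32(122), np.int32(332), np.int32(5), np.int32(6), np.int32(16)), (np.int32(56), np.int32(337), np.int32(132), np.int32(47), np.int32(4074))]
```

View pics/side3.png

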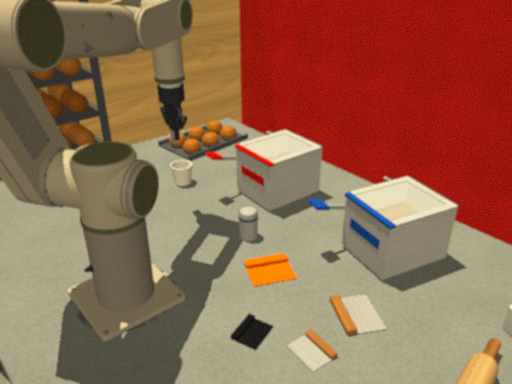

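View pics/top3.png

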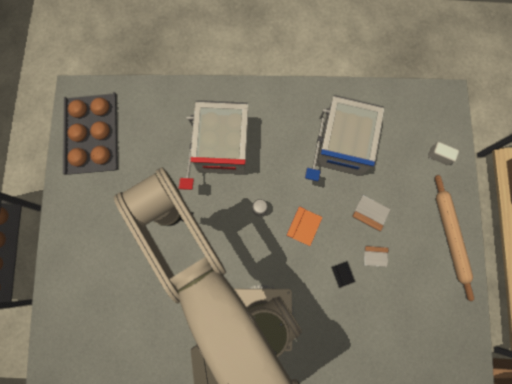

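The red pad (top 186.0,183.4; side 212.9,154.8) and the lid edge (top 217.9,160.5) are back at their starting pixels to within 0.3 px. In the side view the tub (181,173) and shaker (248,224) stand where they were. The scrapers and the blue pad look unmoved too. The arm is clear of everything, so I'm handing in.

```bash
python3 -c "
from bench import *
print(hand_in())"
```

```text
the job is handed in; nothing more can be done
None
```

I pressed the red pad down with the shut fingertips, held the lid wide open for about 2.5 s, then eased it shut and moved clear. The job is handed in after about 13 of the 43 s; it reports no verdict.

- **Opening:** the side picture put the lid at about 0.93 rad, with its front edge 335–350 mm above the table (over 330 mm is needed). The force on the pad stayed under about 9 N, as read at the end of each call.
- **Closing:** the pad came up at about 35 mm/s, then about 9–20 mm/s over the last 25 mm, going by the tool's position. Under 80 mm/s counts as soft. I did not measure the lid's own speed. The force fell to zero near z = 164 mm, so the pad was no longer pressing on the fingers.
- **After moving clear:** the red pad was back at its starting pixels in both views, and the red lid edge in the top view, all to within 0.3 px.
- **Other objects:** the shaker, scraper and blue lever looked unmoved in both pictures. The tub was hidden by the arm in the last top view, so I checked it only in the side view, where it stands as before.
- **Disagreements:**
  - The pad position triangulated from the two views differed by about 5 mm from the one predicted from the lid edge. I used the triangulated one.
  - At the open position, the measured distance from hinge to lid edge was 206–214 mm where 222 mm was expected, so that lid angle is approximate.

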